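# Lift the clean bolt with the sprung tongs

## Task

The bolt on the blue drain stand has just been degreased and must not be touched by the gripper itself. Pick up the sprung tongs by their two arms, close their orange jaws on the bolt and lift it, about upright, at least 10 cm off the stand, without disturbing the pliers, padlock or valve. Finish while still holding it up there, squeezed in the tongs: do not put anything down or let go.

Things in the scene. Friction and masses are not known exactly. Their poses are not given: they have to be found in the camera images.
- tongs_grip (a point): Sprung tongs lying on edge on the table, 210 mm long, 30 mm tall, 0.14 kg: two steel arms with black grips (58 mm long, 30 mm tall) half-way along. This point: midway between the grips, half-way up (15 mm above the underside). x axis from hinge to jaws, z up. Hinge 90 mm behind (-x), jaws 90 mm ahead. Pinch the grips across y; sprung open they are about 64 mm wide over their outsides.
- tongs_jaw (a point): Midway between the two orange V-notched jaws (each 30 mm long, 26 mm tall), 15 mm above the tongs' underside, 90 mm ahead of the grip point along x; same axes. Released, the jaws are about 58 mm apart. Each mm less over the grips closes them 2 mm.
- bolt_mid (a point): The steel bolt, standing upright on its hexagonal head on the blue stand: 60 mm tall, round shank 16 mm in diameter above a head 28 x 24 mm and 10 mm thick, 90 g. This point is its centre, 30 mm above its underside; z axis along the bolt. To be held by the shank with the tongs' jaws.
- stand: blue perforated drain stand, fixed, 100 x 100 mm, its top 20 mm above the table; origin at the centre of its underside
- bolt: the same bolt; origin at the centre of its underside (the head, which stands on the stand)
- tongs: The same tongs; origin on their underside, 15 mm below the grip point, same axes. The spring takes about 7 N on each grip to start closing and 10 N at the bolt's width; half of any press beyond goes to the jaws. Pressed to 55 mm over the grips (their faces are then parallel) they can be carried with the jaws still about 40 mm apart; closed on the bolt the grips are about 40 mm wide.
- tongs_left_arm: the tongs' arm on their +y side, with its grip and jaw; origin on the hinge axis
- tongs_right_arm: the tongs' arm on their -y side, with its grip and jaw; origin on the hinge axis
- pliers: blue pliers lying on the table near the robot, 51 x 177 x 13 mm, to be left alone; origin under the centre
- padlock: brass padlock lying on the table, 42 x 72 x 18 mm, to be left alone; origin under the centre
- valve: brass ball valve with a red lever on the table, 37 x 108 x 52 mm, to be left alone; origin under the centre

How it is judged:
On the way, in this order (a step that is already met when the one before it is completed fails the run):
1. the tongs are gripped and lifted off the table, the bolt still standing on its stand (height (world z) of tongs_grip above 0.04 m and contact force between the fingers and tongs above 0.5 N and contact force between bolt and stand above 0.1 N), for 0.2 s.
2. both jaws squeeze the bolt (contact force between each of tongs_left_arm, tongs_right_arm and bolt above 0.5 N), for 0.2 s.
At the end, for the whole second after the job is handed in: the bolt is held still between both jaws of the gripped tongs (at least 0.5 N on each jaw), its underside at least 90 mm above the stand's top, within 25 degrees of upright, the gripper still squeezing the tongs by both arms and not touching the bolt (all of step 2 and z of bolt in the frame of stand above 0.11 m and contact force between the fingers and tongs_left_arm above 1 N and contact force between the fingers and tongs_right_arm above 1 N and distance between bolt_mid and tongs_jaw below 0.05 m and angle between bolt's own z axis and vertical below 0.45 rad and linear speed of bolt below 0.03 m/s and contact force between bolt and the fingers below 0.1 N); the arm keeps its last pose, push and grip.
It fails at once if the gripper or arm touches the bolt (contact force between any of the fingers, the arm and bolt above 0.1 N).
It fails at once if the bolt is knocked over (angle between bolt's own z axis and vertical above 1 rad).
It fails at once if the pliers, padlock or valve are disturbed by more than 20 mm (distance of any of pliers, padlock, valve from where it was at the start of the episode above 0.02 m).
It also fails if it takes over 48 s, if anything falls off the work surface, if the arm or the gripper's body presses on something with over 40 N, if the wrist force passes 120 N, or if a joint passes its speed limit or range.

## Robot

A 6-joint arm with a two-finger parallel gripper is mounted at the origin on a cart in front of the work surface, level with it; the furniture and walls round the work are solid. World frame = base frame: x ahead of the robot, y to its left, z up, the work surface at z = 0. Lengths are in m, angles in rad, forces in N, time in s.
With the tool pointing down it reaches from about 0.25 to 0.725 m from the base axis. Payload 4 kg.
Tool frame: the origin (TCP) lies on the centre line of the jaws, within the pads' length; the fingertips stand 17 mm ahead of it and the grasp point (between the pads) lies 2 mm behind it; z points along the fingers, x is the direction in which the jaws open and shut, and the axes are right-handed (so a half turn about z gives the same grasp; the last joint's range is limited). The gripper opens to 85 mm and grips with 20 to 120 N. Pads are 22 mm wide; open, the fingers measure 114 mm over their backs; the gripper's body (76 mm by 85 mm) begins 54 mm behind the grasp point. The pads swing forward as they close: fully open they stand 13 mm farther back than shut.
Start: joints at [0, 0.241, 0.005, 1.335, 0, 1.571], TCP at [0.5, -0, 0.248] pointing down, gripper open.
Joint ranges: [-2.72, 2.72], [-1.05, 1.87], [-1.09, 1.28], [-1.99, 2.15], [-1.42, 1.44], [-3.14, 3.14]. Speed limits (rad/s): [2.79, 2.79, 3.14, 3.14, 3.14, 3.14].

## Interface

Orientations are given as a unit quaternion [x, y, z, w].
In Python, from workcell import bot gives the robot as it stands.
- The arm moves only by the tool jog_arm, never from a script. Its arguments are lists of equal length, an entry for each row: "jaw": the closure, from 0 (fully open) to 1 (shut); "linear": the shift along the tool's x, y, z in m, a list of three; "delta_rot": the turn, a rotation vector about the tool's x, y, z in degrees, a list of three. A call has exactly 8 rows; each row is the pose to reach, as a shift and turn from the pose commanded when the call began, along the tool's axes at that moment; what a row does not reach only later rows make up. A row lasts 1/12 s, in which the tool goes at most 41.7 mm and 7.16 degrees, less where a joint would pass 70% of its speed; a pose out of reach is approached as far as the arm can. A call with a gripper value outside its range is refused whole. The fingers move at their own pace and stop on an object; the grip force is fixed at half the most. Time passes only in rows, so rows that repeat a pose let the fingers close, or fill a call up. It gives the time, the measured TCP pose, the force and the opening at its end, in the units of the state.
- bot.get_obs(): the state, without advancing time (a new reading comes with each control period).
- bot.camera(name): name is "scene" or "side" or "wrist"; returns (picture, depth): 480x640x3 uint8, red, green, blue; 480x640 float32, m along the optical axis (not along the pixel's ray), 0 where there is no reading.
- bot.calibration(name): a dict with "fovy" (degrees; the focal length in pixels is half the picture's height over the tangent of half this angle, whatever the lens; pixels are square), "cx", "cy" (the principal point, pixels), "origin" and "orientation" of the camera in the world. Camera axes: x right, y down, z forward; pixel columns grow to the right and rows downward; lengths in m; the calibration is good to about 2 mm. A picture is of the moment at which its call begins: read the wrist's pose just before it. calibration takes no time and is no camera call; for the wrist camera it gives the pose at the moment of the call.
- bot.job_done(): hands the job in, once; it reports no verdict.
The state is a dict: "clock": time; "joint_pos": joint angles; "joint_vel": joint speeds; "tau": joint torques, N m; "eef_pos": TCP position; "tool_rot": TCP orientation; "ft_force": force on the tool from outside, world axes, zero at the start; "ft_torque": the same for the moment, N m; "grip_width": finger opening in m.
Only numpy, scipy, OpenCV 4.12 (cv2) and the standard library are available. Lean on these libraries where they do the work, as an engineer would, in place of code of your own. Each camera call takes 0.05 s, during which the arm holds its last target.

## Working session

There is one attempt and no reset: what is moved stays moved. The work goes in short steps, Python scripts to look and compute and a tool call to move; the robot and the scene stay as the last step left them, time stands still between calls to the robot, and variables do not carry over. Pictures are saved under pics/ and viewed, and the job is handed in when it is done.

Besides the shell and the picture viewer there is one more tool, called after "Emit:" by a JSON object that holds its "fn" and its "kwargs", one argument or row to a line. jog_arm: Moves the arm, as the interface text tells. Its arguments: {"type":"object","properties":{"jaw":{"type":"array","items":{"type":"number"}},"linear":{"type":"array","items":{"type":"array","items":{"type":"number"}}},"delta_rot":{"type":"array","items":{"type":"array","items":{"type":"number"}}}},"required":["jaw","linear","delta_rot"]}

```bash
ls; mkdir -p pics; cat > h.py <<'E'
import numpy as np, cv2
from scipy.spatial.transform import Rotation as R
from workcell import bot
def shot(name,tag):
    c=bot.calibration(name); im,d=bot.camera(name)
    cv2.imwrite(f'pics/{tag}.png',im[:,:,::-1]); np.savez(f'pics/{tag}.npz',im=im,d=d,o=c['origin'],q=c['orientation'],f=240/np.tan(np.radians(c['fovy'])/2),cx=c['cx'],cy=c['cy'])
def world(tag):
    z=np.load(f'pics/{tag}.npz'); d=z['d']; v,u=np.mgrid[:480,:640]
    P=np.stack([(u-z['cx'])/z['f']*d,(v-z['cy'])/z['f']*d,d],-1)
    W=P@R.from_quat(z['q']).as_matrix().T+z['o']; W[d==0]=np.nan
    return z['im'],W
E
python3 - <<'E'
from h import *
shot('scene','s0');shot('side','d0');shot('wrist','w0')
print(bot.get_obs())
for n in('scene','side','wrist'):print(bot.calibration(n))
E
```

```text
pics
{'clock': 0.15, 'joint_pos': array([-1.63267212e-05,  2.41270291e-01,  4.03087541e-03,  1.33516310e+00,
       -7.06977757e-06,  1.57081610e+00]), 'joint_vel': array([ 0.00074761, -0.00252958,  0.00243075,  0.00059376, -0.0011676 ,
        0.00149144]), 'tau': array([-1.62746033e-03, -3.72633219e+01,  2.52638429e+01,  1.23480460e-02,
       -1.30651040e-05,  1.49362950e-05]), 'eef_pos': array([ 4.99561316e-01, -1.01816896e-05,  2.47601177e-01]), 'tool_rot': array([ 9.99999677e-01, -1.80467358e-05, -8.03094303e-04,  3.53627127e-06]), 'ft_force': array([-0.36250843,  0.27349497,  0.37777963]), 'ft_torque': array([-0.0382796 ,  0.0341086 ,  0.00922015]), 'grip_width': 0.08566074030294225}
{'fovy': 54.52790519819149, 'cx': 323.70767607454496, 'cy': 235.0754020828869, 'origin': array([ 0.03419247, -0.62685634,  0.54930946]), 'orientation': array([ 0.82013483, -0.34920371,  0.16648373, -0.42156706])}
{'fovy': 54.5967151241871, 'cx': 321.74711130740343, 'cy': 242.13244336825448, 'origin': array([0.36223058, 0.62676407, 0.60320188]), 'orientation': array([-0.09598684,  0.88705364, -0.44918747,  0.04640034])}
{'fovy': 59.24323387755846, 'cx': 314.4909039085295, 'cy': 228.2351664342664, 'origin': array([0.50011503, 0.06832247, 0.37270213]), 'orientation': array([ 9.90585925e-01, -1.45133263e-04, -1.19078562e-03,  1.36887131e-01])}
```

View pics/s0.png

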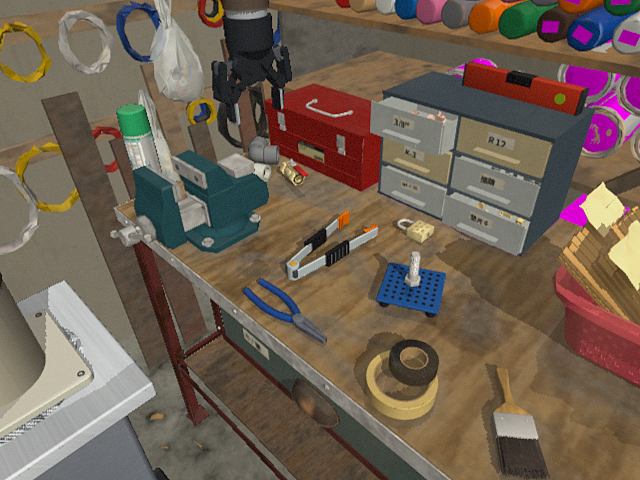

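View pics/d0.png

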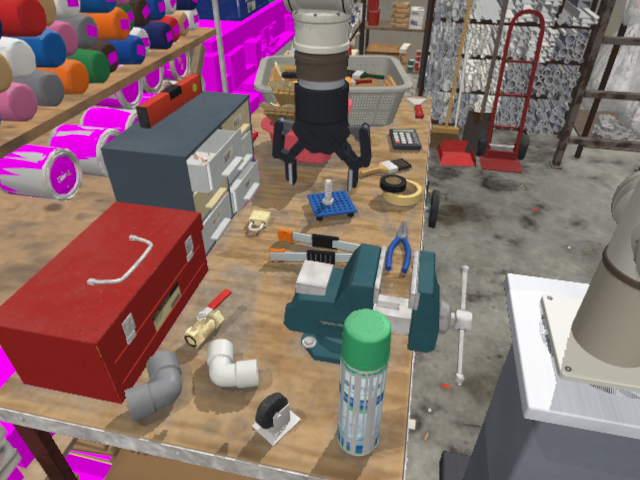

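View pics/w0.png

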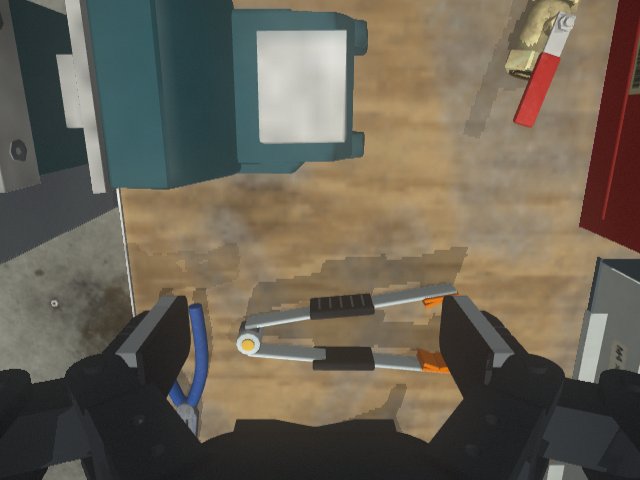

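The wrist view shows the tongs with the hinge at about (248,344) and the jaws at about (435,300) and (432,360). In the scene view the bolt is at about (414,268) on the stand. The vise sits to the +y side of the tongs and the pliers sit near the robot.

```bash
cat > m.py <<'E'
from h import *
im,W=world('w0')
hsv=cv2.cvtColor(im,cv2.COLOR_RGB2HSV)
def blob(m,k=30):
    n,l,s,c=cv2.connectedComponentsWithStats(m.astype(np.uint8))
    for i in range(1,n):
        if s[i,4]>k:
            p=W[l==i]; p=p[~np.isnan(p[:,0])]
            if len(p): print(s[i].tolist(),c[i].round(),'med',np.median(p,0).round(4),'p5',np.percentile(p,5,axis=0).round(4),'p95',np.percentile(p,95,axis=0).round(4))
reg=(W[...,2]>-.01)&(W[...,2]<.06)&(W[...,0]<.66)
tab=np.zeros_like(reg);tab[200:380,:]=1
print('tall');blob(reg&(W[...,2]>.024)&tab)
print('orange');blob(reg&tab&(hsv[...,0]<16)&(hsv[...,1]>200)&(W[...,2]>.01))
print('dark');blob(reg&tab&(hsv[...,2]<70)&(W[...,2]>.022))
for t in('s0','d0'):
    im,W=world(t);hsv=cv2.cvtColor(im,cv2.COLOR_RGB2HSV)
    print(t,'blue');blob((hsv[...,0]>100)&(hsv[...,0]<125)&(hsv[...,1]>150)&(W[...,2]>.0)&(W[...,2]<.04)&(W[...,0]<.8),100)
    print('bolt');blob((W[...,2]>.035)&(W[...,2]<.1)&(abs(W[...,0]-.5)<.2)&(abs(W[...,1]+.2)<.14))
    print('orange');blob((hsv[...,0]<16)&(hsv[...,1]>200)&(W[...,2]>.005)&(W[...,2]<.06)&(W[...,0]<.8)&(abs(W[...,1])<.2))
E
python3 m.py
```

```text
tall
[418, 291, 42, 18, 257] [435. 299.] med [ 0.6056 -0.0948  0.0265] p5 [ 0.5957 -0.1012  0.0242] p95 [ 0.6245 -0.0899  0.0283]
[306, 298, 111, 22, 819] [348. 310.] med [ 0.5272 -0.1053  0.0287] p5 [ 0.4977 -0.1117  0.0244] p95 [ 0.5757 -0.0987  0.0303]
[245, 316, 60, 14, 157] [275. 323.] med [ 0.463  -0.1196  0.0246] p5 [ 0.4391 -0.1242  0.0241] p95 [ 0.486  -0.1147  0.0256]
[236, 331, 34, 27, 527] [249. 344.] med [ 0.4394 -0.1374  0.0293] p5 [ 0.4292 -0.1532  0.0244] p95 [ 0.4489 -0.1284  0.0319]
[272, 355, 20, 5, 49] [282. 357.] med [ 0.4686 -0.1552  0.0245] p5 [ 0.4611 -0.1573  0.0241] p95 [ 0.476  -0.1532  0.0256]
[292, 356, 159, 18, 1048] [366. 366.] med [ 0.5377 -0.1623  0.028 ] p5 [ 0.4976 -0.168   0.0243] p95 [ 0.6186 -0.1575  0.0301]
orange
[424, 297, 19, 11, 122] [433. 301.] med [ 0.6042 -0.0964  0.0273] p5 [ 0.598  -0.101   0.0262] p95 [ 0.6116 -0.0935  0.0285]
[423, 362, 27, 11, 151] [435. 368.] med [ 0.6109 -0.1654  0.0271] p5 [ 0.6016 -0.1685  0.0259] p95 [ 0.6234 -0.1609  0.0283]
dark
[310, 303, 64, 16, 694] [342. 311.] med [ 0.5237 -0.1053  0.0288] p5 [ 0.4977 -0.1
[... 1116 characters left out ...]
 [ 0.5981 -0.1709  0.0259] p95 [ 0.6289 -0.1624  0.0293]
d0 blue
[308, 191, 48, 26, 730] [332. 204.] med [ 0.5345 -0.305   0.0176] p5 [ 0.4933 -0.3607  0.0156] p95 [ 0.5878 -0.263   0.0195]
[386, 237, 14, 33, 165] [391. 253.] med [ 0.3829 -0.1579  0.0095] p5 [ 0.3722 -0.2106  0.0052] p95 [ 0.3888 -0.1111  0.0114]
[401, 238, 10, 35, 163] [406. 255.] med [ 0.3501 -0.1563  0.0092] p5 [ 0.3443 -0.2112  0.0062] p95 [ 0.36   -0.111   0.0112]
bolt
[325, 180, 7, 19, 112] [328. 189.] med [ 0.5482 -0.3058  0.0611] p5 [ 0.5426 -0.3129  0.038 ] p95 [ 0.5549 -0.3023  0.0782]
orange
[278, 229, 14, 13, 125] [285. 235.] med [ 0.6132 -0.1624  0.0179] p5 [ 0.5996 -0.1662  0.0065] p95 [ 0.627  -0.1585  0.0268]
```

Emit:
{"fn": "jog_arm", "kwargs": {
  "jaw": [0,0,0,0,0,0,0,0],
  "linear": [
    [0.002,0.01,0],
    [0.006,0.03,0],
    [0.01,0.05,0.01],
    [0.015,0.075,0.015],
    [0.02,0.1,0.02],
    [0.022,0.12,0.025],
    [0.025,0.13,0.03],
    [0.027,0.134,0.03]
  ],
  "delta_rot": [
    [0,0,5],
    [0,0,11],
    [0,0,17],
    [0,0,23],
    [0,0,29],
    [0,0,35],
    [0,0,41],
    [0,0,45]
  ]
}}

```text
clock: 0.82
eef_pos: [0.5263, -0.1358, 0.2166]
tool_rot: [0.922, -0.386, -0.001, 0.0]
ft_force: [0.0, 1.1, -0.2]
grip_width: 0.0851
```

```bash
python3 - <<'E'
from h import *
print(bot.get_obs()['joint_pos'])
for t in('s0','d0'):
    im,W=world(t)
    p=W[(W[...,2]>.012)&(W[...,2]<.15)&(W[...,0]<.62)&(W[...,0]>.28)&(W[...,1]<-.2)&(W[...,1]>-.5)]
    H,_,_=np.histogram2d(p[:,0],p[:,1],bins=[np.arange(.28,.64,.04),np.arange(-.5,-.16,.04)]);print(H.astype(int))
    q=p[p[:,1]<-.39];print(np.percentile(q,[2,98],axis=0) if len(q) else 0)
E
```

```text
[-2.52239282e-01  3.43760698e-01  6.32974048e-02  1.29307406e+00
 -4.07205461e-04  2.11113295e+00]
[[  0   0   0   0   0   0   0   0]
 [ 20 501 351  13   0   0  13  31]
 [166 682 491 139   0   1  50  37]
 [  1 444 579   8   0   0   0   0]
 [  0   0   0   0   7  11   0   0]
 [  1   0  11 211 388 167   0   0]
 [  0   0   4 364 661 310   6   0]
 [  0   0   0 144 264  95  11   0]]
[[ 0.33211278 -0.46423215  0.0135527 ]
 [ 0.43120583 -0.39252282  0.0438527 ]]
[[  0   0   0   0   0   0   0   0]
 [  0  59  68  22   0   0   0   0]
 [  1  83 127  87   0   0   1   1]
 [  0  95 170  21   0   0   0   0]
 [  0   0   0   0   0   4   0   0]
 [  0   0   0  38 112 102   0   0]
 [  0   0   0  79 238 175  17   0]
 [  0   0   0  31 127  82  15   0]]
[[ 0.33508044 -0.45397187  0.01404684]
 [ 0.43443493 -0.39063101  0.04088283]]
```

Emit:
{"fn": "jog_arm", "kwargs": {
  "jaw": [0,0,0,0,0,0,0,0],
  "linear": [
    [0,0,0.005],
    [0,0,0.01],
    [0,0,0.02],
    [0,0,0.03],
    [0,0,0.04],
    [0,0,0.045],
    [0,0,0.05],
    [0,0,0.05]
  ],
  "delta_rot": [
    [0,0,5],
    [0,0,11],
    [0,0,17],
    [0,0,23],
    [0,0,29],
    [0,0,35],
    [0,0,41],
    [0,0,43]
  ]
}}

```text
clock: 1.48
eef_pos: [0.5259, -0.1337, 0.1666]
tool_rot: [0.718, -0.696, -0.001, 0.001]
ft_force: [-0.5, 0.1, -0.5]
grip_width: 0.0854
```

```bash
cat > m2.py <<'E'
from h import *
print(bot.get_obs()['eef_pos'],bot.get_obs()['tool_rot'])
shot('wrist','w1')
im,W=world('w1')
hsv=cv2.cvtColor(im,cv2.COLOR_RGB2HSV)
m=(W[...,2]>.024)&(W[...,2]<.034)&(W[...,1]>-.19)&(W[...,1]<-.08)&(W[...,0]>.41)&(W[...,0]<.65)
n,l,s,c=cv2.connectedComponentsWithStats(m.astype(np.uint8))
for i in range(1,n):
    if s[i,4]>60:
        p=W[l==i]; print(s[i].tolist(),'med',np.median(p,0).round(4),'p2',np.percentile(p,2,axis=0).round(4),'p98',np.percentile(p,98,axis=0).round(4))
p=W[m]
for x in np.arange(.43,.64,.01):
    q=p[(abs(p[:,0]-x)<.005)]
    if len(q)>5:
        a=q[q[:,1]>-.134,1];b=q[q[:,1]<-.134,1];print(round(x,2),len(q),a.min().round(4) if len(a) else 0,a.max().round(4) if len(a) else 0,b.min().round(4) if len(b) else 0,b.max().round(4) if len(b) else 0)
E
python3 m2.py
```

```text
[ 0.52591644 -0.13374086  0.16657522] [ 0.71791404 -0.69612976 -0.00144319  0.00084163]
[334, 44, 53, 298, 2653] med [ 0.5453 -0.1637  0.0278] p2 [ 0.4465 -0.1707  0.0241] p98 [ 0.6296 -0.1533  0.0305]
[242, 46, 59, 296, 2692] med [ 0.5432 -0.1047  0.0277] p2 [ 0.4454 -0.1233  0.0241] p98 [ 0.6263 -0.0907  0.0306]
[301, 323, 33, 33, 811] med [ 0.4402 -0.1385  0.0296] p2 [ 0.4285 -0.1488  0.0244] p98 [ 0.4489 -0.1285  0.0324]
0.43 195 -0.1337 -0.1257 -0.15 -0.1343
0.44 530 -0.1336 -0.122 -0.1552 -0.134
0.45 289 -0.134 -0.1197 -0.1556 -0.1346
0.46 106 -0.1225 -0.1181 -0.1565 -0.1525
0.47 101 -0.1209 -0.1159 -0.1575 -0.1539
0.48 107 -0.1187 -0.1145 -0.1587 -0.1548
0.49 103 -0.1172 -0.113 -0.1597 -0.1558
0.5 351 -0.1151 -0.1052 -0.1663 -0.1567
0.51 418 -0.1136 -0.1039 -0.1667 -0.1577
0.52 425 -0.1125 -0.1032 -0.1669 -0.1576
0.53 437 -0.1117 -0.102 -0.1668 -0.1577
0.54 453 -0.1108 -0.1014 -0.1669 -0.1579
0.55 444 -0.1097 -0.1006 -0.167 -0.1578
0.56 129 -0.1043 -0.0998 -0.1666 -0.1601
0.57 122 -0.1023 -0.098 -0.1675 -0.1631
0.58 136 -0.1005 -0.0957 -0.1684 -0.1644
0.59 117 -0.0987 -0.0938 -0.1694 -0.1656
0.6 410 -0.1038 -0.0916 -0.1705 -0.1594
0.61 496 -0.1016 -0.09 -0.1716 -0.1604
0.62 507 -0.0985 -0.0884 -0.1724 -0.163
0.63 286 -0.0986 -0.0884 -0.1728 -0.1622
```

Emit:
{"fn": "jog_arm", "kwargs": {
  "jaw": [0,0,0,0,0,0,0,0],
  "linear": [
    [0.001,0,0.01],
    [0.001,0,0.03],
    [0.001,0,0.055],
    [0.001,0,0.08],
    [0.001,0,0.105],
    [0.001,0,0.125],
    [0.001,0,0.135],
    [0.001,0,0.14]
  ],
  "delta_rot": [
    [0,0,-0.7],
    [0,0,-0.7],
    [0,0,-0.7],
    [0,0,-0.7],
    [0,0,-0.7],
    [0,0,-0.7],
    [0,0,-0.7],
    [0,0,-0.7]
  ]
}}

```text
clock: 2.2
eef_pos: [0.5255, -0.1347, 0.0261]
tool_rot: [0.724, -0.69, -0.002, 0.001]
ft_force: [-1.2, -1.2, 0.3]
grip_width: 0.0854
```

Emit:
{"fn": "jog_arm", "kwargs": {
  "jaw": [0.0,0.0,0.05,0.1,0.15,0.2,0.25,0.25],
  "linear": [
    [0,0,0.002],
    [0,0,0.004],
    [0,0,0.005],
    [0,0,0.005],
    [0,0,0.005],
    [0,0,0.005],
    [0,0,0.005],
    [0,0,0.005]
  ],
  "delta_rot": [
    [0,0,0],
    [0,0,0],
    [0,0,0],
    [0,0,0],
    [0,0,0],
    [0,0,0],
    [0,0,0],
    [0,0,0]
  ]
}}

```text
clock: 2.87
eef_pos: [0.5276, -0.1351, 0.0242]
tool_rot: [0.724, -0.69, 0.001, -0.0]
ft_force: [-0.7, 0.4, 5.8]
grip_width: 0.0644
```

```bash
python3 - <<'E'
from h import *
shot('wrist','w2');shot('side','d2');o=bot.get_obs();print(o['eef_pos'],o['ft_force'],o['grip_width'],o['joint_vel'].round(3))
a=cv2.imread('pics/d2.png')[180:330,200:400];cv2.imwrite('pics/d2c.png',cv2.resize(a,None,fx=4,fy=4))
E
```

```text
[ 0.52760266 -0.13505139  0.02424428] [0.19876896 0.82830547 6.19749018] 0.06441573080923989 [ 0.     0.002 -0.001  0.     0.    -0.001]
```

View pics/w2.png

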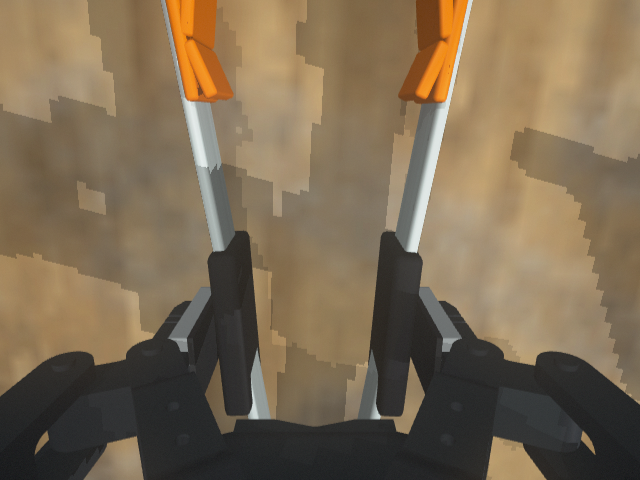

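View pics/d2c.png

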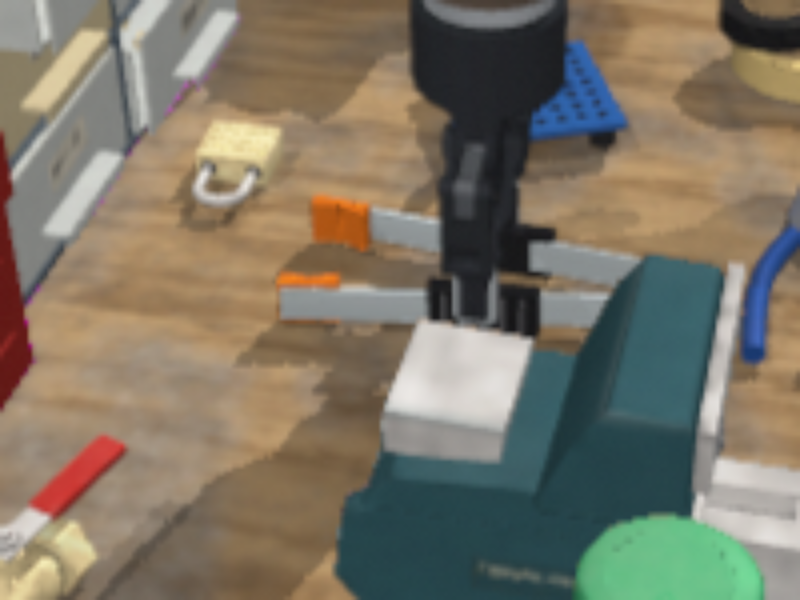

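Emit:
{"fn": "jog_arm", "kwargs": {
  "jaw": [0.25,0.25,0.25,0.28,0.31,0.34,0.34,0.34],
  "linear": [
    [0,0,-0.002],
    [0,0,-0.004],
    [0,0,-0.005],
    [0,0,-0.005],
    [0,0,-0.005],
    [0,0,-0.005],
    [0,0,-0.005],
    [0,0,-0.005]
  ],
  "delta_rot": [
    [0,0,0],
    [0,0,0],
    [0,0,0],
    [0,0,0],
    [0,0,0],
    [0,0,0],
    [0,0,0],
    [0,0,0]
  ]
}}

```text
clock: 3.63
eef_pos: [0.5269, -0.135, 0.0281]
tool_rot: [0.724, -0.69, -0.0, 0.0]
ft_force: [0.5, 0.8, -1.8]
grip_width: 0.0564
```

Emit:
{"fn": "jog_arm", "kwargs": {
  "jaw": [0.36,0.36,0.36,0.36,0.36,0.36,0.36,0.36],
  "linear": [
    [0,0,0],
    [0,0,0],
    [0,0,-0.003],
    [0,0,-0.009],
    [0,0,-0.018],
    [0,0,-0.028],
    [0,0,-0.036],
    [0,0,-0.04]
  ],
  "delta_rot": [
    [0,0,0],
    [0,0,0],
    [0,0,0],
    [0,0,0],
    [0,0,0],
    [0,0,0],
    [0,0,0],
    [0,0,0]
  ]
}}

```text
clock: 4.3
eef_pos: [0.5282, -0.1353, 0.0706]
tool_rot: [0.724, -0.69, 0.001, -0.001]
ft_force: [0.1, -0.6, -0.9]
grip_width: 0.0546
```

```bash
python3 - <<'E'
from h import *
o=bot.get_obs();print(o['eef_pos'],o['ft_force'],o['ft_torque'],o['grip_width'])
shot('wrist','w3');shot('side','d3')
a=cv2.imread('pics/d3.png')[150:300,200:400];cv2.imwrite('pics/d3c.png',cv2.resize(a,None,fx=4,fy=4))
E
```

```text
[ 0.5282416  -0.13531672  0.07055422] [ 0.09835248 -0.63918759 -0.89290263] [-0.03475265  0.0140261  -0.01836454] 0.054556337853823154
```

View pics/w3.png

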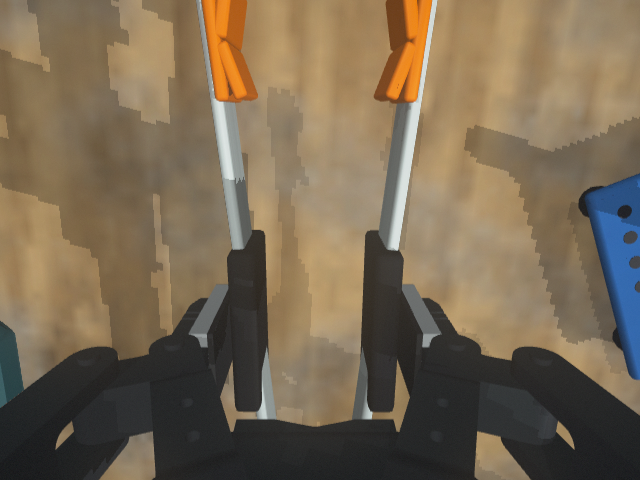

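View pics/d3c.png

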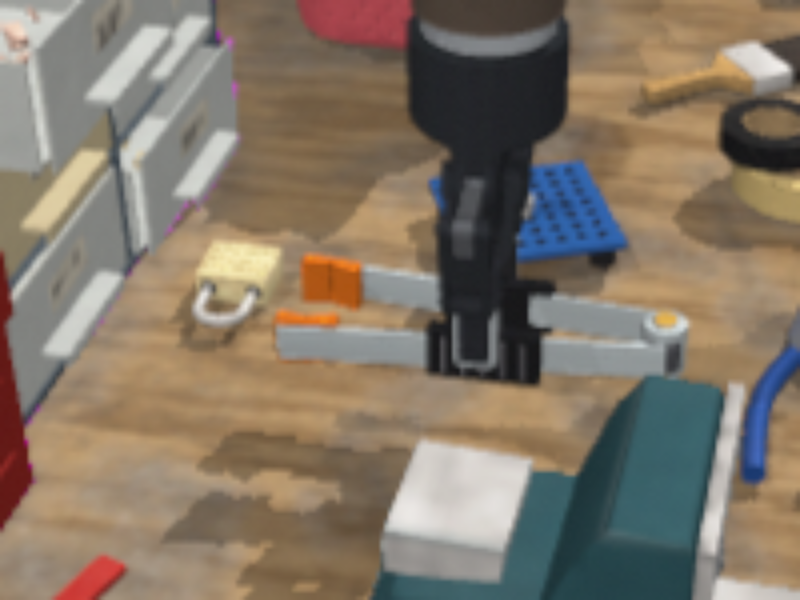

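```bash
cat > m3.py <<'E'
from h import *
import sys
tag=sys.argv[1]; T=np.array(eval(sys.argv[2])); q=eval(sys.argv[3])
im,W=world(tag); hsv=cv2.cvtColor(im,cv2.COLOR_RGB2HSV)
L=(W-T)@R.from_quat(q).as_matrix()
L=L*1
m=(hsv[...,0]<16)&(hsv[...,1]>200)&(abs(L[...,2])<.08)
n,l,s,c=cv2.connectedComponentsWithStats(m.astype(np.uint8))
for i in range(1,n):
    if s[i,4]>100:
        p=L[l==i]; print(s[i].tolist(),'tool p2',np.nanpercentile(p,2,axis=0).round(4),'med',np.nanmedian(p,0).round(4),'p98',np.nanpercentile(p,98,axis=0).round(4))
m=(abs(L[...,2]-.0)<.03)&(abs(L[...,0])<.04)&(L[...,1]<.03)
for y in np.arange(-.12,.04,.01):
    k=L[m&(abs(L[...,1]-y)<.004)]
    if len(k)>10: print(round(y,3),len(k),'x',k[:,0].min().round(4),k[:,0].max().round(4),'ztop',np.percentile(k[:,2],5).round(4))
E
python3 m3.py w3 "[0.52824,-0.13532,0.07055]" "[0.724,-0.69,0.001,-0.001]"
```

```text
[202, 0, 56, 101, 3097] tool p2 [-0.0288 -0.0991 -0.0021] med [-0.0234 -0.0868 -0.0002] p98 [-0.019  -0.0725  0.0218]
[386, 0, 46, 102, 1670] tool p2 [ 0.0216 -0.0968 -0.0022] med [ 0.0267 -0.0854 -0.0008] p98 [ 0.0309 -0.0721  0.0006]
-0.1 837 x -0.0322 0.0341 ztop -0.0014
-0.09 2706 x -0.0319 0.0338 ztop -0.0017
-0.08 2535 x -0.0307 0.033 ztop -0.0018
-0.07 1828 x -0.0301 0.0319 ztop -0.0013
-0.06 1261 x -0.0292 0.031 ztop 0.0014
-0.05 1190 x -0.0282 0.0298 ztop 0.0015
-0.04 1115 x -0.0274 0.0291 ztop 0.0013
-0.03 1423 x -0.0266 0.0279 ztop 0.0
-0.02 1824 x -0.027 0.0283 ztop -0.0037
-0.01 6169 x -0.04 0.04 ztop -0.027
-0.0 2720 x -0.0289 0.0297 ztop -0.024
0.01 1960 x -0.0273 0.0282 ztop -0.0184
0.02 1525 x -0.0272 0.0279 ztop -0.0037
0.03 744 x -0.0274 0.0277 ztop -0.0036
```

Emit:
{"fn": "jog_arm", "kwargs": {
  "jaw": [0.36,0.36,0.36,0.36,0.36,0.36,0.36,0.36],
  "linear": [
    [0,0,-0.005],
    [0,0,-0.015],
    [0,0,-0.03],
    [0,0,-0.045],
    [0,0,-0.06],
    [0,0,-0.075],
    [0,0,-0.08],
    [0,0,-0.08]
  ],
  "delta_rot": [
    [0,0,0],
    [0,0,0],
    [0,0,0],
    [0,0,0],
    [0,0,0],
    [0,0,0],
    [0,0,0],
    [0,0,0]
  ]
}}

```text
clock: 5.07
eef_pos: [0.5282, -0.1353, 0.1502]
tool_rot: [0.724, -0.69, 0.002, -0.001]
ft_force: [-0.2, -0.4, -1.2]
grip_width: 0.0545
```

Emit:
{"fn": "jog_arm", "kwargs": {
  "jaw": [0.36,0.36,0.36,0.36,0.36,0.36,0.36,0.36],
  "linear": [
    [0.003,0.001,0],
    [0.01,0.004,0],
    [0.02,0.009,0],
    [0.034,0.015,0],
    [0.05,0.022,0],
    [0.066,0.029,0],
    [0.082,0.035,0],
    [0.098,0.042,0]
  ],
  "delta_rot": [
    [0,0,0],
    [0,0,0],
    [0,0,0],
    [0,0,0],
    [0,0,0],
    [0,0,0],
    [0,0,0],
    [0,0,0]
  ]
}}

```text
clock: 5.73
eef_pos: [0.4883, -0.2363, 0.1473]
tool_rot: [0.723, -0.691, -0.001, 0.0]
ft_force: [-0.5, 0.1, -1.8]
grip_width: 0.0547
```

Emit:
{"fn": "jog_arm", "kwargs": {
  "jaw": [0.36,0.36,0.36,0.36,0.36,0.36,0.36,0.36],
  "linear": [
    [0.016,0.006,0],
    [0.032,0.013,0],
    [0.048,0.019,0],
    [0.062,0.025,0],
    [0.07,0.029,0],
    [0.076,0.031,0],
    [0.079,0.032,0],
    [0.079,0.032,0]
  ],
  "delta_rot": [
    [0,0,0],
    [0,0,0],
    [0,0,0],
    [0,0,0],
    [0,0,0],
    [0,0,0],
    [0,0,0],
    [0,0,0]
  ]
}}

```text
clock: 6.4
eef_pos: [0.461, -0.3157, 0.1479]
tool_rot: [0.723, -0.691, -0.0, 0.0]
ft_force: [0.0, -0.4, -0.9]
grip_width: 0.055
```

```bash
cat > m4.py <<'E'
from h import *
import sys
t=sys.argv[1]
o=bot.get_obs();T=o['eef_pos'];M=R.from_quat(o['tool_rot']).as_matrix();print(T,o['tool_rot'],o['ft_force'],o['grip_width'])
for n in('wrist','side','scene'): shot(n,n[0:2]+t)
for n in('wr','si','sc'):
    im,W=world(n+t)
    m=(W[...,2]>.035)&(W[...,2]<.09)&(np.hypot(W[...,0]-.5495,W[...,1]+.3125)<.02)
    p=W[m]
    if len(p)>10:
        print(n,len(p),np.percentile(p,[2,50,98],axis=0).round(4).tolist())
        k=p[p[:,2]>.077]; 
        if len(k): print(' top',len(k),((k.min(0)+k.max(0))/2).round(4),'tool',(((k.min(0)+k.max(0))/2-T)@M).round(4))
E
python3 m4.py 5
```

```text
[ 0.46103754 -0.31569364  0.14793088] [ 7.23279120e-01 -6.90555718e-01 -3.39248576e-04  2.31336819e-05] [ 0.03908358 -0.35889106 -0.94866777] 0.05498435956127548
wr 1239 [[0.5429, -0.3194, 0.0435], [0.5498, -0.3124, 0.079], [0.5577, -0.3053, 0.0808]]
 top 885 [ 0.5506 -0.3125  0.0799] tool [ 0.0009 -0.0897  0.068 ]
si 112 [[0.5423, -0.3143, 0.0362], [0.5477, -0.3061, 0.0607], [0.5553, -0.3018, 0.0784]]
 top 12 [ 0.5489 -0.3085  0.0783] tool [-0.0031 -0.0882  0.0695]
sc 242 [[0.5403, -0.321, 0.0361], [0.5437, -0.3167, 0.0607], [0.5535, -0.3076, 0.0816]]
 top 46 [ 0.5481 -0.3149  0.0796] tool [ 0.0032 -0.0871  0.0683]
```

View pics/wr5.png

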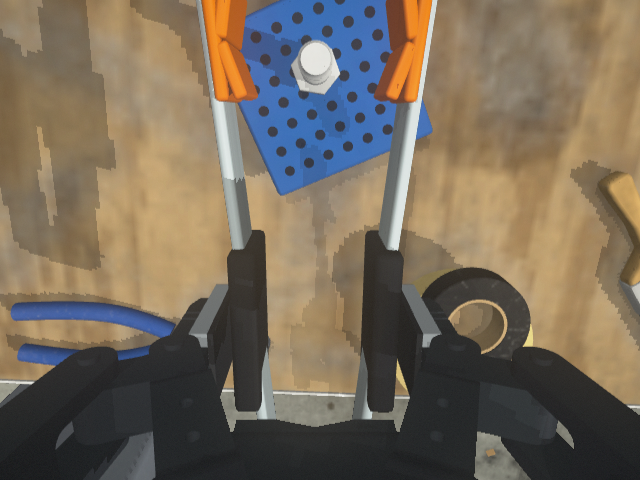

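View pics/sc5.png

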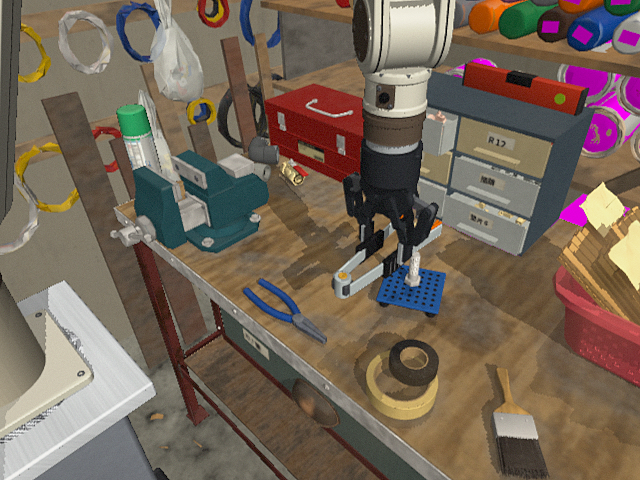

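```bash
python3 - <<'E'
from h import *
im,W=world('wr5');L=(W-[0.46104,-0.31569,0.14793])@R.from_quat([.72328,-.69056,-.0003,0]).as_matrix()
for u,v in[(210,20),(225,20),(235,40),(225,40),(225,44),(240,95),(225,95),(232,70),(420,20),(405,42),(415,42),(395,95),(315,55)]: print(u,v,im[v,u],L[v,u].round(4))
a=im[0:130,180:460];cv2.imwrite('pics/j.png',cv2.resize(a[:,:,::-1],None,fx=2.8,fy=2.8))
E
```

```text
210 20 [238 138  34] [-0.0271 -0.0918 -0.0028]
225 20 [240 140  34] [-0.0233 -0.092  -0.0016]
235 40 [183  96  37] [-0.0237 -0.0894  0.014 ]
225 40 [163  88  36] [-0.0246 -0.0878  0.0032]
225 44 [241 143  42] [-0.0237 -0.0861 -0.0013]
240 95 [236 133  46] [-0.0205 -0.073  -0.    ]
225 95 [242 143  41] [-0.0244 -0.0729 -0.0019]
232 70 [242 145  47] [-0.0222 -0.0795 -0.0012]
420 20 [236 138  43] [ 0.0287 -0.092  -0.0015]
405 42 [122  70  43] [ 0.0264 -0.0876  0.0056]
415 42 [225 125  45] [ 0.0276 -0.0865 -0.0019]
395 95 [243 148  47] [ 0.0233 -0.0729 -0.0002]
315 55 [230 229 224] [ 0.0007 -0.0913  0.0683]
```

View pics/j.png

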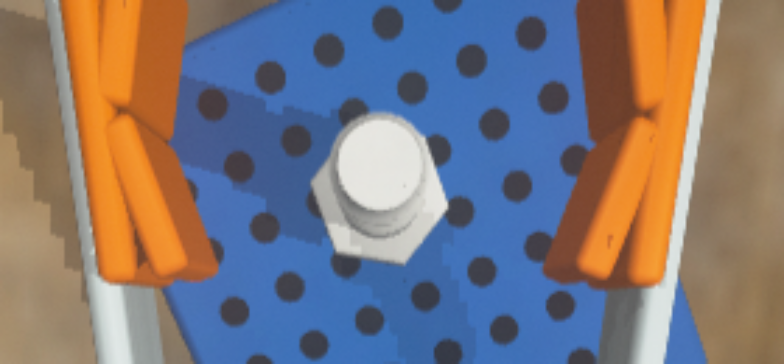

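Emit:
{"fn": "jog_arm", "kwargs": {
  "jaw": [0.36,0.36,0.36,0.36,0.36,0.36,0.36,0.36],
  "linear": [
    [0,-0.002,0.004],
    [0,-0.002,0.012],
    [0,-0.002,0.024],
    [0,-0.002,0.038],
    [0,-0.002,0.052],
    [0,-0.002,0.066],
    [0,-0.002,0.076],
    [0,-0.002,0.08]
  ],
  "delta_rot": [
    [0,0,0],
    [0,0,0],
    [0,0,0],
    [0,0,0],
    [0,0,0],
    [0,0,0],
    [0,0,0],
    [0,0,0]
  ]
}}

```text
clock: 7.22
eef_pos: [0.4624, -0.314, 0.0659]
tool_rot: [0.724, -0.69, -0.002, 0.0]
ft_force: [-1.0, 1.3, -2.2]
grip_width: 0.0545
```

```bash
python3 m4.py 6; python3 -c "
import cv2
a=cv2.imread('pics/sc6.png')[190:320,320:470];b=cv2.imread('pics/wr6.png')[:240,150:490]
cv2.imwrite('pics/c6.png',cv2.resize(a,None,fx=4,fy=4));cv2.imwrite('pics/b6.png',cv2.resize(b,None,fx=2,fy=2))"
```

```text
[ 0.46236975 -0.31397763  0.06594499] [ 7.23808380e-01 -6.89998340e-01 -1.90205605e-03  3.19510827e-04] [-0.95006421  1.2595692  -2.15132036] 0.054544233293997775
wr 3802 [[0.543, -0.3194, 0.0435], [0.5493, -0.3123, 0.079], [0.5564, -0.3052, 0.0807]]
 top 2715 [ 0.5503 -0.3125  0.0796] tool [ 0.0027 -0.0879 -0.0139]
si 75 [[0.5384, -0.3303, 0.0465], [0.5475, -0.3059, 0.0675], [0.5549, -0.3023, 0.0782]]
 top 9 [ 0.5487 -0.3091  0.078 ] tool [-0.0008 -0.0864 -0.0123]
sc 23 [[0.5401, -0.3126, 0.0437], [0.5427, -0.3101, 0.0542], [0.5447, -0.3068, 0.0673]]
```

View pics/c6.png

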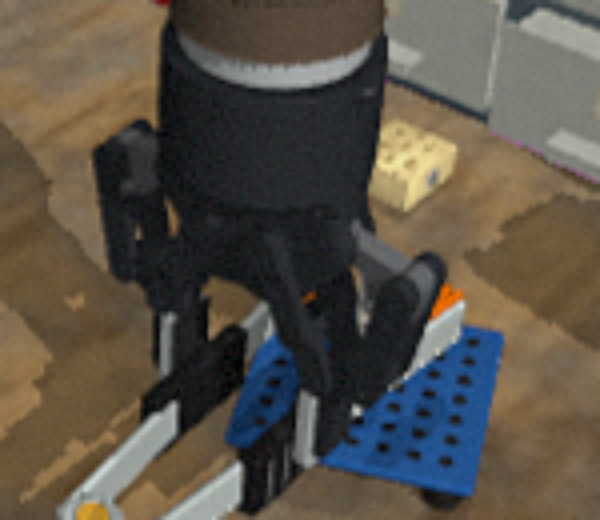

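View pics/b6.png

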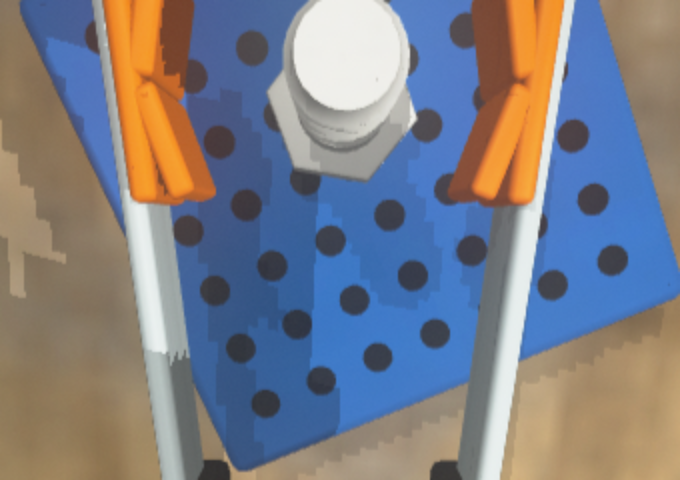

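Emit:
{"fn": "jog_arm", "kwargs": {
  "jaw": [0.36,0.38,0.4,0.43,0.46,0.49,0.52,0.54],
  "linear": [
    [0.001,0,0],
    [0.001,0,0],
    [0.001,0,0],
    [0.001,0,0],
    [0.001,0,0],
    [0.001,0,0],
    [0.001,0,0],
    [0.001,0,0]
  ],
  "delta_rot": [
    [0,0,0],
    [0,0,0],
    [0,0,0],
    [0,0,0],
    [0,0,0],
    [0,0,0],
    [0,0,0],
    [0,0,0]
  ]
}}

```text
clock: 8.03
eef_pos: [0.4635, -0.3161, 0.0683]
tool_rot: [0.724, -0.69, -0.0, -0.0]
ft_force: [0.3, 0.5, -1.5]
grip_width: 0.0392
```

Emit:
{"fn": "jog_arm", "kwargs": {
  "jaw": [0.56,0.6,0.65,0.7,0.8,0.9,1,1],
  "linear": [
    [0,0,0],
    [0,0,0],
    [0,0,0],
    [0,0,0],
    [0,0,0],
    [0,0,0],
    [0,0,0],
    [0,0,0]
  ],
  "delta_rot": [
    [0,0,0],
    [0,0,0],
    [0,0,0],
    [0,0,0],
    [0,0,0],
    [0,0,0],
    [0,0,0],
    [0,0,0]
  ]
}}

```text
clock: 8.7
eef_pos: [0.4635, -0.3162, 0.0683]
tool_rot: [0.724, -0.69, -0.0, -0.0]
ft_force: [-0.4, 1.1, -0.8]
grip_width: 0.0369
```

```bash
python3 m4.py 7; python3 -c "
import cv2
a=cv2.imread('pics/si7.png')[130:260,260:410];b=cv2.imread('pics/wr7.png')
cv2.imwrite('pics/c7.png',cv2.resize(a,None,fx=4,fy=4))"
```

```text
[ 0.4634888  -0.31616254  0.06828789] [ 7.23569993e-01 -6.90251015e-01 -2.97157760e-05 -1.03368621e-05] [-0.40157312  1.10085748 -0.77729309] 0.036865111926342266
wr 10442 [[0.5351, -0.3286, 0.0494], [0.5487, -0.313, 0.0666], [0.5609, -0.2975, 0.0805]]
 top 2635 [ 0.5507 -0.3133  0.0794] tool [ 0.0012 -0.0872 -0.0111]
si 190 [[0.5338, -0.3228, 0.0412], [0.5477, -0.3004, 0.0622], [0.5632, -0.2942, 0.0783]]
 top 10 [ 0.55   -0.3104  0.0785] tool [-0.0017 -0.0867 -0.0102]
sc 54 [[0.5331, -0.3299, 0.0441], [0.542, -0.3077, 0.0572], [0.5576, -0.3009, 0.0682]]
 top 1 [ 0.5557 -0.3121  0.0801] tool [ 0.0003 -0.0923 -0.0118]
```

View pics/wr7.png

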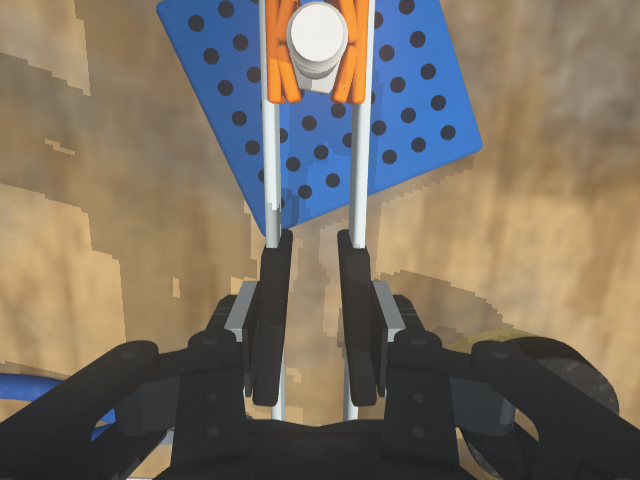

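View pics/c7.png

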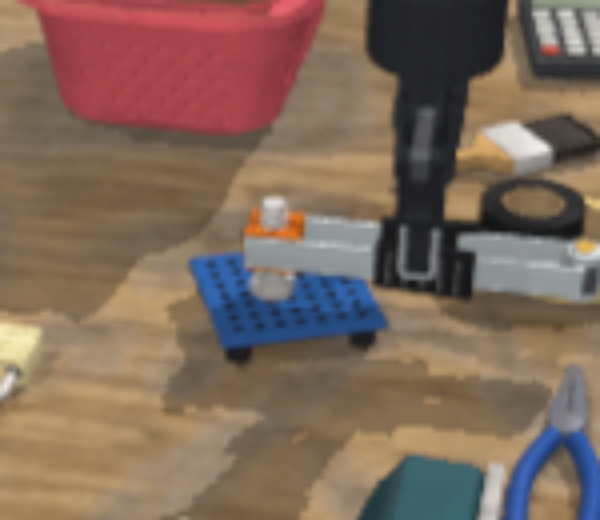

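The bolt is seated in the V notches, at about (318,35) in the wrist view, and the grips have stalled at 36.9 mm. Next is the lift.

Emit:
{"fn": "jog_arm", "kwargs": {
  "jaw": [1,1,1,1,1,1,1,1],
  "linear": [
    [0,0,0],
    [0,0,-0.002],
    [0,0,-0.006],
    [0,0,-0.012],
    [0,0,-0.02],
    [0,0,-0.028],
    [0,0,-0.036],
    [0,0,-0.044]
  ],
  "delta_rot": [
    [0,0,0],
    [0,0,0],
    [0,0,0],
    [0,0,0],
    [0,0,0],
    [0,0,0],
    [0,0,0],
    [0,0,0]
  ]
}}

```text
clock: 9.52
eef_pos: [0.4637, -0.3164, 0.1136]
tool_rot: [0.724, -0.69, 0.001, -0.0]
ft_force: [-0.5, -0.2, -2.5]
grip_width: 0.0373
```

Emit:
{"fn": "jog_arm", "kwargs": {
  "jaw": [1,1,1,1,1,1,1,1],
  "linear": [
    [0,0,-0.01],
    [0,0,-0.022],
    [0,0,-0.036],
    [0,0,-0.05],
    [0,0,-0.064],
    [0,0,-0.076],
    [0,0,-0.083],
    [0,0,-0.086]
  ],
  "delta_rot": [
    [0,0,0],
    [0,0,0],
    [0,0,0],
    [0,0,0],
    [0,0,0],
    [0,0,0],
    [0,0,0],
    [0,0,0]
  ]
}}

```text
clock: 10.18
eef_pos: [0.4641, -0.3166, 0.2003]
tool_rot: [0.724, -0.69, 0.001, -0.0]
ft_force: [0.1, -0.4, -3.0]
grip_width: 0.037
```

Emit:
{"fn": "jog_arm", "kwargs": {
  "jaw": [1,1,1,1,1,1,1,1],
  "linear": [
    [0,0,0],
    [0,0,0],
    [0,0,0],
    [0,0,0],
    [0,0,0],
    [0,0,0],
    [0,0,0],
    [0,0,0]
  ],
  "delta_rot": [
    [0,0,0],
    [0,0,0],
    [0,0,0],
    [0,0,0],
    [0,0,0],
    [0,0,0],
    [0,0,0],
    [0,0,0]
  ]
}}

```text
clock: 10.85
eef_pos: [0.4635, -0.3162, 0.1981]
tool_rot: [0.724, -0.69, -0.0, 0.0]
ft_force: [-1.1, -0.5, -2.0]
grip_width: 0.0371
```

```bash
python3 m4.py 8; python3 -c "
import cv2
a=cv2.imread('pics/si8.png')[90:260,240:440]
cv2.imwrite('pics/c8.png',cv2.resize(a,None,fx=3.5,fy=3.5))"
python3 - <<'E'
from h import *
im,W=world('si8')
m=(np.hypot(W[...,0]-.55,W[...,1]+.313)<.03)&(W[...,2]>.08)&(W[...,2]<.24)
hsv=cv2.cvtColor(im,cv2.COLOR_RGB2HSV)
p=W[m&(hsv[...,1]<60)];print(len(p),p.min(0),p.max(0))
for z in np.arange(.11,.22,.01):
    k=p[abs(p[:,2]-z)<.005]
    if len(k):print(round(z,2),len(k),np.median(k,0).round(4))
E
```

```text
[ 0.46345982 -0.31616471  0.19814672] [ 7.23571209e-01 -6.90249725e-01 -1.46072072e-04  3.28751818e-05] [-1.06427506 -0.52186546 -2.02003065] 0.03705408619773352
289 [ 0.52355682 -0.33057466  0.1468521 ] [ 0.56060549 -0.2929963   0.20713484]
0.15 41 [ 0.546 -0.303  0.151]
0.16 40 [ 0.5476 -0.3057  0.1568]
0.17 27 [ 0.5448 -0.2969  0.1737]
0.18 85 [ 0.5381 -0.2969  0.1808]
0.19 56 [ 0.5406 -0.2975  0.1883]
0.2 28 [ 0.5471 -0.3068  0.2015]
0.21 12 [ 0.5488 -0.3094  0.2057]
```

View pics/c8.png

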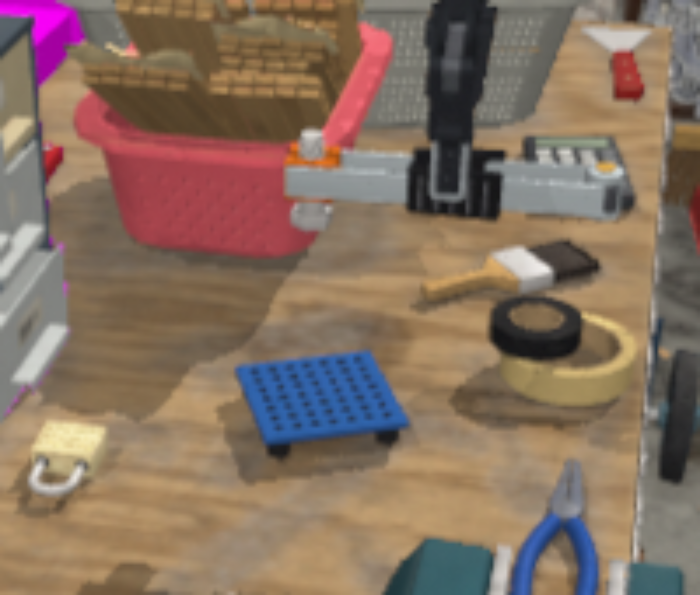

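View pics/wr8.png

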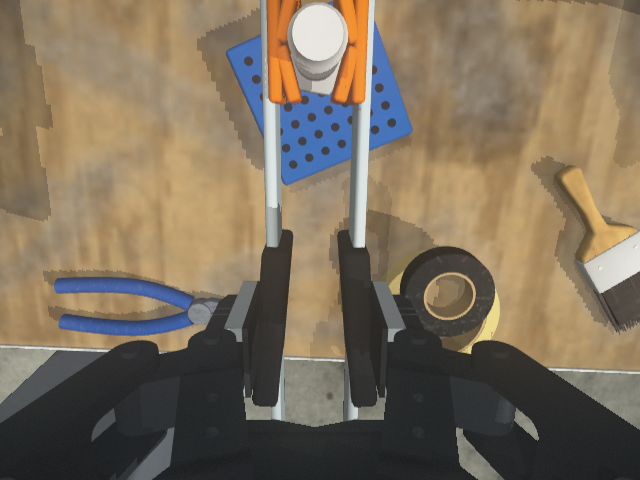

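```bash
python3 - <<'E'
from h import *
print(bot.get_obs()['joint_vel'].round(3)); print(bot.job_done())
E
```

```text
[-0.002 -0.    -0.001 -0.001 -0.    -0.001]
the job is handed in; nothing more can be done
None
```

I picked up the tongs by their grips, carried them at about 55 mm over the grips, and lowered the open jaws around the bolt. I then closed them at full grip, lifted the bolt 13 cm and handed the job in while still holding it.

- **Bolt height:** the last side-camera depth put its underside at about z = 0.147–0.15 m, roughly 13 cm above the stand's top. It looked upright in the V notches.
- **Grip:** the fingers stalled steadily at 37 mm on the grips and the arm was at rest. That is a little less than the 40 mm expected for tongs closed on the bolt, but the pictures showed both jaws on the shank.
- **Gripper and bolt:** the fingers stayed about 90 mm from the bolt throughout.
- **Other objects:** the pliers and padlock looked unmoved in the last pictures; I compared them only by eye. I did not check the valve again, but the arm never went near it.
- **Table contact:** while I was setting the fingers around the grips, the wrist read about 6 N upward. I think the fingertips were touching the table. I raised the arm 5 mm before gripping and the reading went away.

I finished at about 11 s of the 48 s allowed. The contact forces at the jaws could not be read directly.

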